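Seat a hygrometer dial in its wall plaque

TASK

On the wooden wall plaque that lies face down, slide the larger of the two round dials across the wood until it drops into the round recess and lies flush. Then swing the brass turn-button over the dial as far as it goes, to keep the dial in. Only push with the fingertips: do not lift or turn over the dial, and leave the small dial and everything else on the bench as they are.

Things in the scene. Friction and masses are not known exactly. Their poses are not given: they have to be found in the camera images.
- dial: The larger dial: a flat disc, 60 mm across and 14 mm thick, black back upwards with a steel rim low on its side, about 90 g, loose on top of the plaque on its +y or its -y side. Origin: centre of its underside; z up.
- small_dial: The small dial, to be left alone: the same look and thickness (14 mm) but 44 mm across, loose on the plaque on the other side of the recess. Origin: centre of its underside.
- plaque: Fixed pale wooden board lying on the bench, 250 mm (its x) by 380 mm (its y), 26 mm thick, top face 26 mm above the bench. Origin: centre of its underside; its x points roughly away from the robot, turned by up to about 0.35 rad.
- recess (a point): Centre of the floor of the round recess in the plaque: 65 mm across, 14 mm deep with straight walls (the floor is 12 mm above the bench), 10 mm along +x from the plaque's centre. The seated dial's origin lies here and its back is level with the wood. Axes as the plaque's.
- button_pivot (a point): Upright axis of the turn-button at the mid height of its bar (35 mm above the bench), 45 mm along the plaque's +x from the recess centre. Axes as the plaque's.
- button_tip (a point): End of the turn-button's long arm, 44 mm from the pivot, at mid height of the bar. The button is a brass bar 16 mm wide and 14 mm high, its underside 2 mm clear of the wood, its top 16 mm above the wood, with a screw head at the pivot standing 3 mm higher; its short end reaches 8 mm behind the pivot.
- turnbutton (a joint): Angle of the turn-button, rad: at 0 the arm points along the plaque's +y, clear of the recess; growing turns it counter-clockwise from above; at 1.57 it points along the plaque's -x, over the recess centre line; stops at -0.6 and 1.6. It starts between -0.5 and 0, stays where it is left, and turns stiffly with about 2 to 5 N at the tip.
- screw_tin: Aluminium tin, 38 mm across and 34 mm high, standing on the plaque near its far right (+x, -y) corner. Origin: centre of its underside.
- beaker: Glass beaker, 72 mm across, 95 mm high, on the bench to the left. Origin: centre of its underside.
- jar: Amber jar with a brass lid, 84 mm across, 120 mm high, on the bench to the right. Origin: centre of its underside.
- sanding_block: Cork block 80 x 45 x 30 mm on the bench to the right. Origin: centre of its underside.
There are look-alikes about, which are no part of the job. What is shaped like the dial but blue or orange is not meant.

How it is judged:
By the outcome, as a careful person would: the job done as asked, in the order asked, and still so for the second after the job is handed in, with the robot touching nothing.
It also fails if it takes over 51 s, if anything falls off the work surface, if the arm or the gripper's body presses on something with over 40 N, if the wrist force passes 120 N, or if a joint passes its speed limit or range.

ROBOT

A 7-joint arm with a two-finger parallel gripper is mounted at the origin on the work surface. World frame = base frame: x ahead of the robot, y to its left, z up, the work surface at z = 0. Lengths are in m, angles in rad, forces in N, time in s.
With the tool pointing down it reaches from about 0.4 to 0.85 m from the base axis. Payload 6.9 kg.
Tool frame: the origin (TCP) lies midway between the tips of the shut fingers; the grasp point (between the pads) lies behind it (ctrl.pinch_z is the z of the grasp point in the tool frame, in m); z points along the fingers, y is the line along which they close (so a half turn about z gives the same grasp; the last joint's range is limited). The gripper opens to 85 mm and grips with 20 to 120 N. Pads are 22 mm wide; open, the fingers measure 114 mm over their backs; the gripper's body (76 mm by 85 mm) begins 54 mm behind the grasp point. The pads swing forward as they close: fully open they stand 13 mm farther back than shut.
Start: joints at [-1.212, 0.507, -0.238, 1.5, 0.126, 1.149, -0.155], TCP at [0.157, 0.605, 0.231] pointing down, gripper open.
Joint ranges: [-3.08, 3.08], [-0.24, 2.05], [-1.43, 1.35], [0, 2.5], [-1.52, 4.66], [0.17, 1.96], [-2.89, 2.89]. Speed limits (rad/s): [2.39, 2.39, 3.14, 3.14, 3.14, 3.14, 3.14].

INTERFACE

Orientations are given as a unit quaternion [w, x, y, z].
In Python, from station import ctrl, get_state, vision, ticket, models gives the robot as it stands. Calls block until the motion is done:
- ctrl.movep(position, orientation): joint-space move of the TCP to a pose.
- ctrl.movel(position, frame=None, max_speed=0.15): straight line of the TCP; frame=None keeps the orientation; max_speed is the mean speed in m/s.
- ctrl.set_joints(angles): joint-space move.
- ctrl.ungrasp() and ctrl.close_gripper(force=None): open the fingers fully, or close them until they stop; force is the grip in N (None keeps the last).
- ctrl.pause(seconds).
- ctrl.ik(position, orientation): joint angles nearest the present ones, or None.
- get_state(): the state.
- vision.grab_frame(name): name is "scene" or "top"; returns (picture, depth): 480x640x3 uint8, blue, green, red; 480x640 float32, m along the optical axis (not along the pixel's ray), 0 where there is no reading.
- vision.camera_info(name): a dict with "mtx" (3x3 intrinsics, pixels), "R" (3x3) and "t" (3): a world point X has camera coordinates R X + t. Camera axes: x right, y down, z forward; pixel columns grow to the right and rows downward; lengths in m; the calibration is good to about 2 mm. A picture is of the moment at which its call begins. camera_info takes no time and is no camera call.
A pose or a line that the arm cannot do raises ctrl.Unreachable and nothing moves.
- ticket.close_job(): hands the job in; it is judged then, once.
Trained networks look in the newest picture that a camera, given by its name, has taken for a name from the list of things; names that differ only in an ending like _2 or _b are one class to them, and where a whole thing is asked for, a point or a joint stands for the part that bears it (a point fixed in the world has none). Each returns a list of dicts, best first, with "p" (0 to 1); they miss things now and then, are a little off and sometimes report something else, mostly with a low value. They report only what shows in the picture. A call takes as long as a camera call. They do not tell look-alikes from the thing itself.
- models.recognise(camera, target): "point" ([column, row] in pixels, amid what is visible of it).
- models.masks_of(camera, target): "mask" (480x640 bool, what is visible of it) and "point" ([column, row] in pixels, amid what is visible of it).
The state is a dict: "time": time; "qpos": joint angles; "qd": joint speeds; "tau": joint torques, N m; "tcp_pos": TCP position; "eef_rot": TCP orientation; "contact_force": force on the tool from outside, world axes, zero at the start; "wrist_torque": the same for the moment, N m; "width": finger opening in m; "gripper_force": force on a finger pad.
Only numpy, scipy, OpenCV 4.12 (cv2) and the standard library are available. Lean on these libraries where they do the work, as an engineer would, in place of code of your own. Each camera call takes 0.05 s, during which the arm holds its last target. There are 200 camera calls.

## Working session

There is one attempt and no reset: what is moved stays moved. The work goes in short steps, each a Python script; the robot and the scene stay as the last script left them, time stands still between calls to the robot, and variables do not carry over. Pictures are saved under pics/ and viewed, at most 10 in all, crops included, and the job is handed in when it is done.

```bash
mkdir -p pics; ls
cat > h.py <<'E'
import numpy as np, cv2
from station import ctrl, get_state, vision, ticket, models
def world(cam,pix,z):
    c=vision.camera_info(cam);K,R,t=[np.array(c[k],float) for k in("mtx","R","t")]
    d=R.T@np.linalg.inv(K)@np.array([pix[0],pix[1],1.]);o=-R.T@t
    return o+d*(z-o[2])/d[2]
def proj(cam,X):
    c=vision.camera_info(cam);K,R,t=[np.array(c[k],float) for k in("mtx","R","t")]
    p=K@(R@np.array(X)+t);return p[:2]/p[2]
E
python3 - <<'E'
from h import *
for c in("top","scene"):
    im,d=vision.grab_frame(c);cv2.imwrite(f"pics/{c}0.png",im);np.save(f"{c}d.npy",d)
    for n,z in(("dial",.04),("small_dial",.04),("plaque",.026),("recess",.012),("button_tip",.035),("button_pivot",.035),("screw_tin",.06)):
        for r in models.recognise(c,n)[:4]: print(c,n,np.round(r["point"]),round(r["p"],2),np.round(world(c,r["point"],z),3))
s=get_state();print(s["time"],s["tcp_pos"],s["eef_rot"],ctrl.pinch_z)
E
```

```text
pics
top dial [278. 246.] 0.63 [0.565 0.121 0.04 ]
top dial [224. 264.] 0.61 [0.52  0.268 0.04 ]
top dial [222. 206.] 0.57 [0.675 0.271 0.04 ]
top small_dial [373. 261.] 0.66 [ 0.521 -0.131  0.04 ]
top plaque [324. 252.] 0.73 [ 0.547 -0.     0.026]
top recess [327. 254.] 0.67 [ 0.542 -0.01   0.012]
top button_tip [327. 228.] 0.54 [ 0.614 -0.009  0.035]
top button_pivot [328. 253.] 0.72 [ 0.544 -0.011  0.035]
top screw_tin [395. 232.] 0.54 [ 0.597 -0.188  0.06 ]
scene dial [429. 203.] 0.72 [0.681 0.26  0.04 ]
scene dial [349. 210.] 0.63 [0.563 0.115 0.04 ]
scene dial [376. 172.] 0.61 [0.531 0.245 0.04 ]
scene small_dial [259. 263.] 0.77 [ 0.52  -0.121  0.04 ]
scene small_dial [303. 248.] 0.21 [ 0.56  -0.027  0.04 ]
scene plaque [303. 247.] 0.72 [ 0.552 -0.022  0.026]
scene recess [302. 249.] 0.69 [ 0.548 -0.021  0.012]
scene button_tip [323. 255.] 0.56 [ 0.602 -0.009  0.035]
scene button_pivot [304. 247.] 0.73 [ 0.557 -0.023  0.035]
scene button_pivot [352. 210.] 0.17 [0.564 0.124 0.035]
scene screw_tin [260. 306.] 0.6 [ 0.606 -0.193  0.06 ]
0.8 [0.15696581 0.60496342 0.23129214] [8.59412561e-06 1.26605902e-01 9.91953096e-01 1.73954445e-06] -0.0187
```

Run:
```python
from h import *
im=cv2.imread("pics/top0.png")[170:320,180:440]
cv2.imwrite("pics/topc.png",cv2.resize(im,(780,450),interpolation=cv2.INTER_CUBIC))
im=cv2.imread("pics/scene0.png")[130:360,200:480]
cv2.imwrite("pics/scenec.png",cv2.resize(im,None,fx=2.6,fy=2.6,interpolation=cv2.INTER_CUBIC))
```

```text
(no output)
```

View pics/topc.png

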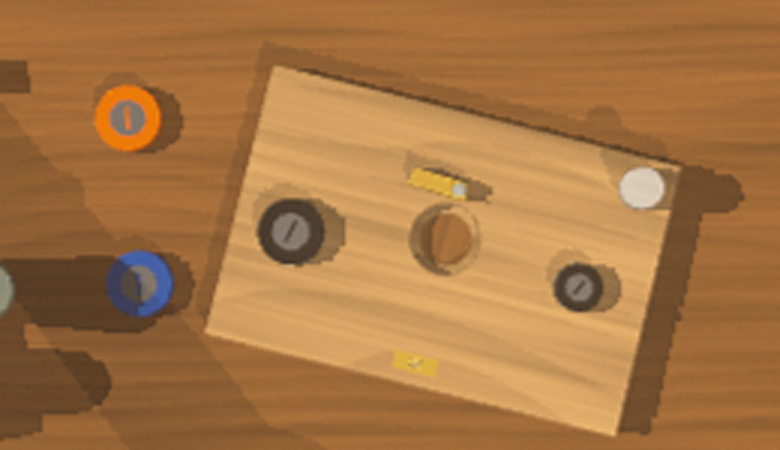

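View pics/scenec.png

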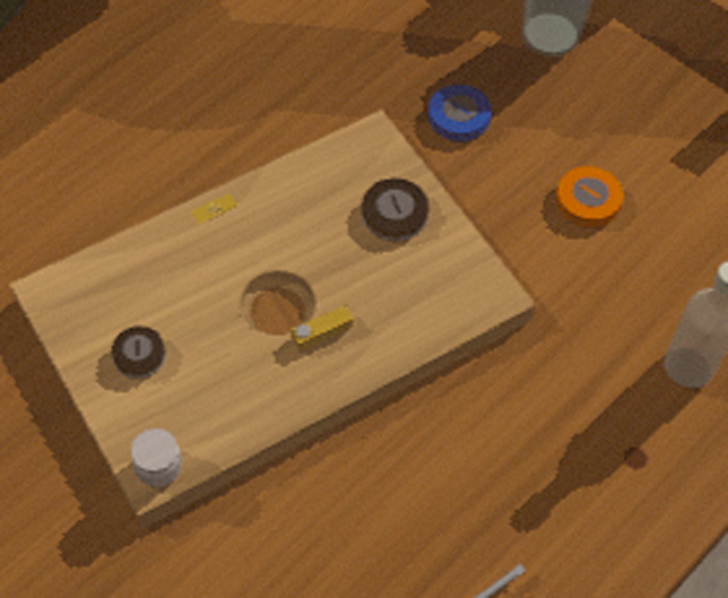

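The larger black dial is at top px (277,247), and the small one at (373,266) is 44 mm. The orange (222,209) and blue (226,265) discs are look-alikes lying off the plaque. The dial meant is the black one on the wood's +y side, because it is black and visibly larger. The recess rim is centred at (328,250), and the button pivot is at (333,233) with its arm pointing to the left.

Run:
```python
from h import *
f=lambda c,r,z:world("top",(180+c/3-.33,170+r/3-.33),z)
C=[f(*p,.026)for p in((273,66),(682,165),(616,436),(206,332))]
print(np.round(C,4),[round(np.linalg.norm(C[i]-C[i-1]),3) for i in range(4)])
cen=np.mean(C,0);e=(C[0]-C[1])+(C[3]-C[2]);yaw=np.arctan2(-e[0],e[1]);x=np.array([np.cos(yaw),np.sin(yaw)]);y=np.array([-x[1],x[0]])
print("cen",cen,"yaw",yaw,"recess by plaque",cen[:2]+.01*x,"by rim",f(445,239,.026),"pivot by plaque",cen[:2]+.055*x,"pix",f(459,189,.045),"tip",f(411,178,.042))
c=vision.camera_info("top");print("camC",-np.array(c["R"]).T@c["t"],-np.array(vision.camera_info("scene")["R"]).T@vision.camera_info("scene")["t"])
im,d=vision.grab_frame("top");im2,_=vision.grab_frame("scene")
for cam in("top","scene"):
  for n,z in(("dial",.033),("small_dial",.033)):
    for r in models.masks_of(cam,n)[:3]:
      m=r["mask"];v,u=np.nonzero(m);print(cam,n,r["p"],m.sum(),u.mean(),v.mean(),world(cam,(u.mean(),v.mean()),z))
print(get_state()["time"])
```

```text
[[ 0.7135  0.1422  0.026 ]
 [ 0.6193 -0.2265  0.026 ]
 [ 0.3764 -0.1626  0.026 ]
 [ 0.4742  0.2044  0.026 ]] [np.float64(0.247), np.float64(0.381), np.float64(0.251), np.float64(0.38)]
cen [ 0.54584166 -0.01063654  0.026     ] yaw -0.25536002115012735 recess by plaque [ 0.55551739 -0.01316248] by rim [ 0.55504863 -0.01142594  0.026     ] pivot by plaque [ 0.59905815 -0.0245292 ] pix [ 0.5990909 -0.0241975  0.045    ] tip [0.60959184 0.01844233 0.042     ]
camC [0.53191761 0.00842916 1.42459429] [ 1.01394243 -0.41632776  1.02282916]
top dial 0.92 402 222.01492537313433 209.06218905472636 [0.66706638 0.27304072 0.033     ]
top dial 0.9 365 226.0082191780822 263.61095890410957 [0.52003865 0.26299614 0.033     ]
top dial 0.62 390 276.4846153846154 246.3820512820513 [0.56460931 0.12715213 0.033     ]
top small_dial 0.69 218 371.9816513761468 265.10550458715596 [ 0.51106583 -0.12902979  0.033     ]
scene dial 0.82 451 376.7960088691796 173.29933481152995 [0.53229673 0.24693105 0.033     ]
scene dial 0.78 486 426.4794238683128 205.33539094650206 [0.67833933 0.25642332 0.033     ]
scene dial 0.59 510 351.7156862745098 210.39019607843136 [0.5640969 0.1238654 0.033    ]
scene small_dial 0.54 343 253.11078717201167 265.0320699708455 [ 0.51071203 -0.1317844   0.033     ]
1.1
```

```bash
cat >> h.py <<'E'
REC=np.array([.5553,-.0120]); PIV=np.array([.599,-.0244]); YAW=-.2554
def q(phi):
    a=(phi+np.pi/2)/2; return [0,np.cos(a),np.sin(a),0]
def dial(cam,guess,z=.033,name="dial"):
    vision.grab_frame(cam);b=None
    for r in models.masks_of(cam,name):
        v,u=np.nonzero(r["mask"]);w=world(cam,(u.mean(),v.mean()),z)[:2]
        if np.linalg.norm(w-guess)<.035 and (b is None or np.linalg.norm(w-guess)<np.linalg.norm(b-guess)): b=w
    return b
def st(): 
    s=get_state();print("t",round(s["time"],2),np.round(s["tcp_pos"],4),"F",np.round(s["contact_force"],1))
E
python3 - <<'E'
from h import *
ctrl.close_gripper()
Q=q(0);print(ctrl.ik([.566,.195,.12],Q),ctrl.ik([.566,.195,.12],q(np.pi)))
ctrl.movep([.566,.195,.12],Q);st()
ctrl.movel([.566,.190,.032]);st()
print(dial("top",[.5645,.126]),dial("scene",[.5645,.126]))
ctrl.movel([.566,.160,.032],max_speed=.08);st()
print(dial("top",[.5645,.126]),dial("scene",[.5645,.126]))
im,_=vision.grab_frame("scene");cv2.imwrite("pics/s1.png",cv2.resize(im[130:360,200:480],None,fx=2.6,fy=2.6))
st()
E
```

```text
[-0.49711524  0.57744276  0.19848316  1.72429549 -0.14326372  0.85399063
 -0.23567526] [-0.00971416  0.62235793 -0.59130186  1.71753787  0.4172905   0.93032184
  2.37348492]
t 3.98 [0.5655 0.1968 0.1201] F [ 0.6  0.2 -0.1]
t 4.72 [0.5664 0.1904 0.0326] F [-0.2  0.9 -0.3]
[0.5644217  0.12684903] [0.56370571 0.12382004]
t 5.45 [0.5661 0.1593 0.0321] F [-0.5  0.2 -0.6]
[0.56478773 0.11248329] [0.56396555 0.11224607]
t 5.7 [0.5659 0.1605 0.0319] F [ 0.2 -0.6  0.6]
```

View pics/s1.png

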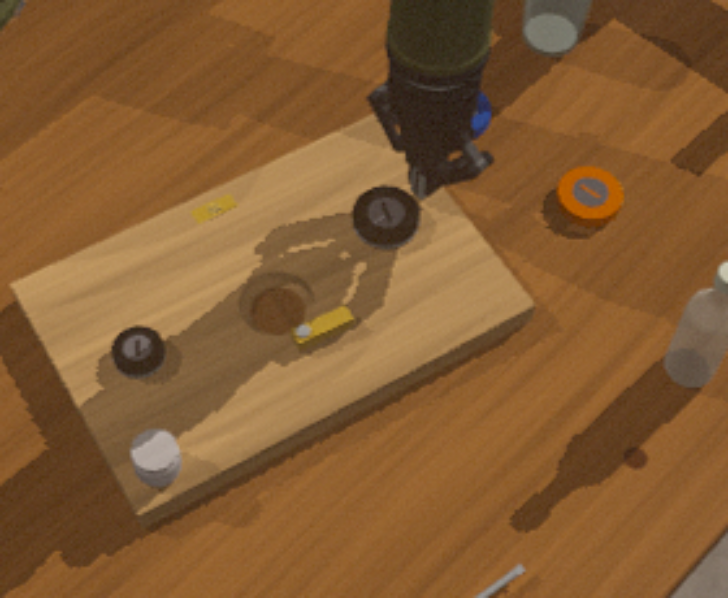

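The fingertip is behind the black dial at crop (388,215), which slid straight by 12 mm. Next I push on in closed-loop steps.

Run:
```python
from h import *
g=np.array([.5645,.112])
for i in range(6):
    a,b=dial("top",g),dial("scene",g)
    p=[x for x in(a,b) if x is not None]
    if not p: print("lost");break
    d=np.mean(p,0);u=(REC-d);L=np.linalg.norm(u);u/=L
    print(i,a,b,"left",round(L,4));st()
    if L<.034: break
    lat=np.array([-u[1],u[0]]);t=np.array(get_state()["tcp_pos"][:2]);off=(t-d)@lat
    # re-centre behind the dial if off line
    if abs(off)>.0015:
        c=d-u*.053+0*lat; ctrl.movel([*c,.032],max_speed=.06)
    step=min(.035,L-.028)
    ctrl.movel([*(d-u*.044+u*step),.032],max_speed=.07)
    g=d+u*step
```

```text
0 [0.56562649 0.1140292 ] [0.56449481 0.11260255] left 0.1257
t 5.9 [0.5659 0.1603 0.032 ] F [-0.7  0.2  0.8]
1 [0.56201896 0.07135552] [0.56252088 0.07566414] left 0.0858
t 7.14 [0.5657 0.123  0.032 ] F [-0.8 -0.7 -1.1]
2 [0.56086701 0.02711722] [0.56158008 0.03592578] left 0.0439
t 8.06 [0.563  0.0831 0.032 ] F [-0.2  0.1  0.5]
3 [ 5.60705438e-01 -5.35353852e-04] None left 0.0127
t 9.02 [0.5651 0.0598 0.032 ] F [ 0.1 -0.1 -0.3]
```

Run:
```python
from h import *
a,_=vision.grab_frame("top");b,_=vision.grab_frame("scene")
A=cv2.resize(a[205:295,265:365],(400,360),interpolation=3);B=cv2.resize(b[195:295,260:371],(400,360),interpolation=3)
cv2.imwrite("pics/p2.png",np.hstack([A,B]))
```

```text
(no output)
```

View pics/p2.png

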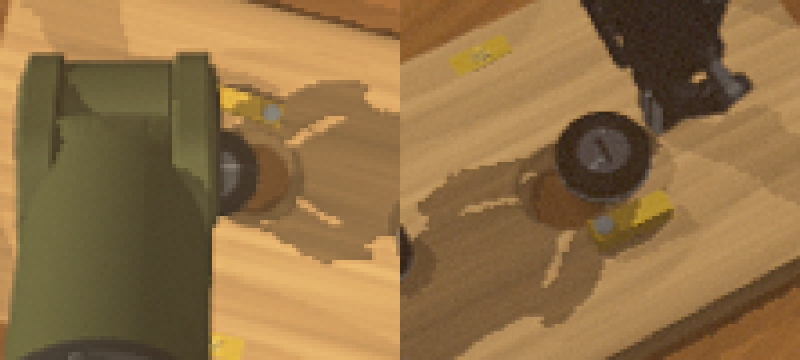

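Run:
```python
from h import *
d=world("scene",(260+203/3.6,195+155/3.6),.040)[:2];print("dial",d)
d2=np.array([d[0],get_state()["tcp_pos"][1]-.0465])
u=REC-d;L=np.linalg.norm(u);u/=L;print(u,L)
c=d-u*.054;ctrl.movel([*c,.032],max_speed=.06)
for k in(.0465,.0445):
    ctrl.movel([*(REC-u*k),.032],max_speed=.05);st()
b,D=vision.grab_frame("scene")
cv2.imwrite("pics/p3.png",cv2.resize(b[195:295,260:371],(666,600),interpolation=3))
print([ (np.round(r["point"]),r["p"]) for r in models.recognise("scene","dial")])
```

```text
dial [0.56268482 0.01010309]
[-0.31688891 -0.94846266] 0.02330411746095722
t 10.28 [0.5701 0.0322 0.032 ] F [-0.1  0.9  0.1]
t 10.53 [0.5694 0.0304 0.032 ] F [-0.1 -0.2  0.9]
[(array([377., 172.]), 0.88), (array([307., 242.]), 0.83), (array([428., 202.]), 0.68)]
```

View pics/p3.png

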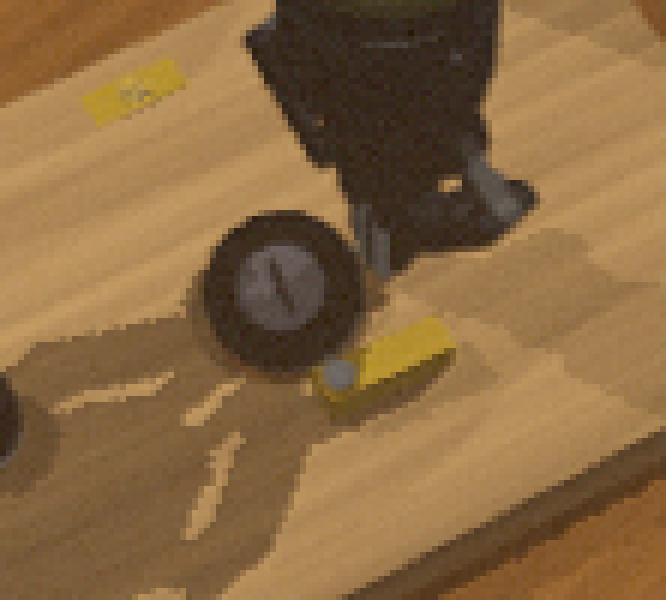

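```bash
cat >> h.py <<'E'
def heights(cam="scene"):
    im,D=vision.grab_frame(cam);c=vision.camera_info(cam);K,R,t=[np.array(c[k],float) for k in("mtx","R","t")]
    v,u=np.mgrid[:480,:640];P=np.linalg.inv(K)@np.stack([u.ravel()*1.,v.ravel()*1.,np.ones(u.size)])*D.ravel()
    W=(R.T@(P-t[:,None])).T.reshape(480,640,3);return im,W
E
python3 - <<'E'
from h import *
print(proj("scene",[*REC,.026]),proj("scene",[*REC,.040]),[world("scene",(307,243.5),z)for z in(.026,.040)])
im,W=heights()
m=(im.max(2)<75)&(np.hypot(W[...,0]-REC[0],W[...,1]-REC[1])<.045)
print("wood z",np.median(W[...,2][np.hypot(W[...,0]-.5,W[...,1]+.06)<.02]))
v,u=np.mgrid[:480,:640]
s=np.hypot(u-307,v-243.5)<9
A=np.c_[u[s]-307,v[s]-243.5,np.ones(s.sum())];print("plane",np.linalg.lstsq(A,W[...,2][s],rcond=None)[0],np.median(W[...,2][s]))
E
```

```text
[307.14378208 245.40872798] [306.94445293 242.10274292] [array([ 0.55148854, -0.00872532,  0.026     ]), array([ 0.55798349, -0.01444991,  0.04      ])]
wood z 0.024066227691929176
plane [ 0.00016254 -0.00077065  0.03288114] 0.03292161795052016
```

```bash
cat >> h.py <<'E'
def tilt(c=(307,243.5),r=9):
    im,W=heights();v,u=np.mgrid[:480,:640];s=np.hypot(u-c[0],v-c[1])<r
    X=W[s];A=np.c_[X[:,:2]-REC,np.ones(len(X))];k=np.linalg.lstsq(A,X[:,2],rcond=None)[0]
    return k, X.mean(0)
E
python3 - <<'E'
from h import *
print(tilt(),tilt((270,250),8),tilt((307,243.5),12))
E
```

```text
(array([-0.13235014,  0.28955253,  0.03309449]), array([ 0.55482744, -0.01167832,  0.03325018])) (array([ 0.01107151, -0.01124683,  0.02408306]), array([ 0.50411634, -0.07758199,  0.02425397])) (array([-0.16523902,  0.30404051,  0.03250614]), array([ 0.55459458, -0.0114787 ,  0.0327812 ]))
```

The dial is tilted about 18°: its front edge is in the recess, and the -x/+y side still rides on the rim. I'll push from that high side.

Run:
```python
from h import *
n=np.array([-.42,.91]);n/=np.linalg.norm(n)
ctrl.movel([*(REC+n*.058),.034],max_speed=.1)
for k in(.047,.044,.041):
    ctrl.movel([*(REC+n*k),.034],max_speed=.05);st();K,m=tilt();print(k,np.round(K,3))
    if K[2]<.028 and np.hypot(*K[:2])<.08: break
b,D=vision.grab_frame("scene")
cv2.imwrite("pics/p4.png",cv2.resize(b[195:295,260:371],(666,600),interpolation=3))
```

```text
t 11.75 [0.5361 0.0299 0.0339] F [0.3 0.5 0.1]
0.047 [ 1.18  -1.044  0.034]
t 12.05 [0.5369 0.0278 0.034 ] F [-0.8 -0.9  0.2]
0.044 [ 1.122 -0.993  0.034]
t 12.35 [0.5382 0.025  0.034 ] F [ 0.2 -0.1  0.5]
0.041 [ 1.168 -1.012  0.034]
```

View pics/p4.png

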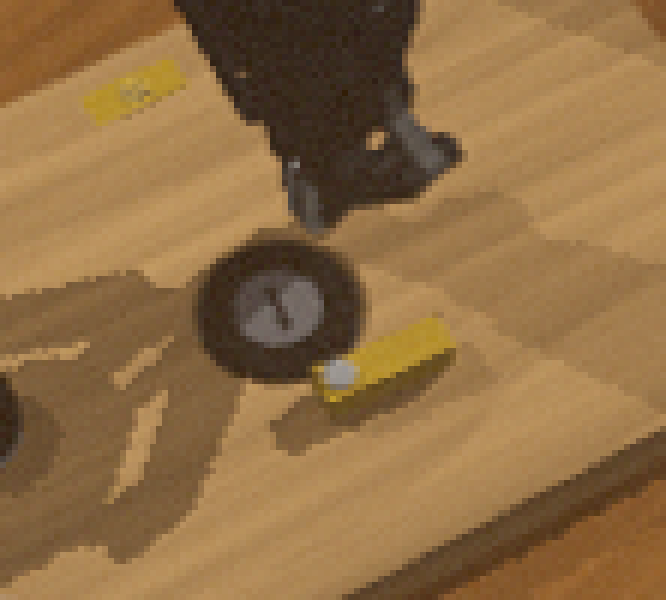

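The dial at crop (280,310) now looks level in the recess. I'll back off and verify.

Run:
```python
from h import *
n=np.array([-.42,.91])
ctrl.movel([*(REC+n*.062),.06],max_speed=.15)
for r in(7,9):print(tilt((306.7,246.7),r))
p=dial("scene",REC,.026);print(p,dial("small_dial" and "scene",[.511,-.130],.033,"small_dial"));st()
```

```text
(array([ 0.00507169, -0.02158584,  0.02453685]), array([ 0.55616202, -0.01444752,  0.02459406]))
(array([ 1.12778935, -0.98211947,  0.021564  ]), array([ 0.55791301, -0.01600368,  0.02844301]))
[ 0.55580537 -0.01594843] [ 0.51063309 -0.1319386 ]
t 13.12 [0.5291 0.0439 0.0595] F [-0.2 -0.3 -0.7]
```

Flush: 24.5 mm against 24.1 mm for the wood, with no tilt. Next is the turn-button.

Run:
```python
from h import *
def pose(th,s=.023,r=.034):
    w=YAW+np.pi/2+th;a=np.array([np.cos(w),np.sin(w)]);n=np.array([-a[1],a[0]])
    return PIV+r*a-s*n, q(YAW+th)
p,Q=pose(-.15,.034)
print([ctrl.ik([*pose(t)[0],.033],pose(t)[1]) is not None for t in(0,.8,1.6)])
ctrl.movel([.5291,.0439,.10]);ctrl.movep([*p,.10],Q);ctrl.movel([*p,.033],max_speed=.1);st()
for t in np.arange(-.05,1.56,.16):
    p,Q=pose(t);ctrl.movel([*p,.033],Q,max_speed=.06)
    f=np.linalg.norm(get_state()["contact_force"][:2]);print(round(t,2),round(f,1),end="; ")
    if f>25:break
st()
b,D=vision.grab_frame("scene")
cv2.imwrite("pics/p5.png",cv2.resize(b[195:295,260:371],(666,600),interpolation=3))
```

```text
[True, True, True]
t 14.93 [ 0.6439 -0.0066  0.0335] F [ 0.1 -0.5  0.6]
-0.05 0.6; 0.11 1.1; 0.27 2.0; 0.43 1.7; 0.59 1.6; 0.75 2.8; 0.91 2.0; 1.07 0.9; 1.23 2.5; 1.39 2.9; 1.55 2.0; t 18.4 [0.5723 0.0066 0.0328] F [-1.   1.7  1.3]
```

View pics/p5.png

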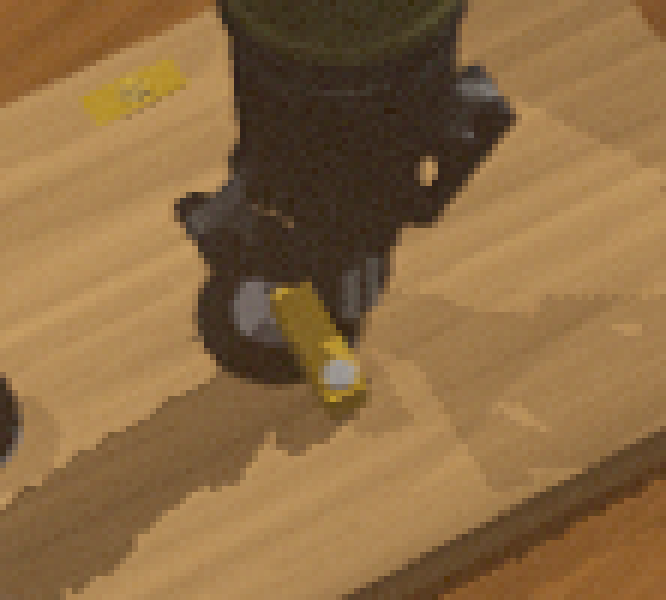

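The button arm (crop tip (295,288), screw (340,373)) is over the dial, but a bit short of its stop. I'll continue until the force rises.

Run:
```python
from h import *
def pose(th,s=.023,r=.034):
    w=YAW+np.pi/2+th;a=np.array([np.cos(w),np.sin(w)]);n=np.array([-a[1],a[0]])
    return PIV+r*a-s*n, q(YAW+th), n
for s in np.arange(.022,.006,-.0012):
    p,Q,n=pose(1.6,s);ctrl.movel([*p,.033],Q,max_speed=.04);ctrl.pause(.1)
    f=-np.array(get_state()["contact_force"][:2])@n;print(round(s,4),round(f,1),end="; ")
    if f>9:break
st()
p,Q,n=pose(1.6,.045);ctrl.movel([*p,.033],max_speed=.1);ctrl.movel([*p,.15]);ctrl.movel([.50,.2,.2],max_speed=.25)
b,D=vision.grab_frame("scene");a,_=vision.grab_frame("top");st()
A=cv2.resize(a[205:295,265:365],(400,360),interpolation=3);B=cv2.resize(b[195:295,260:371],(400,360),interpolation=3)
cv2.imwrite("pics/p6.png",np.hstack([A,B]))
print("expected px tip in scene crop",(proj("scene",[*(PIV+.044*np.array([np.cos(YAW+np.pi/2+1.6),np.sin(YAW+np.pi/2+1.6)])),.042])-[260,195])*3.6+[400,0])
```

```text
0.022 1.6; 0.0208 1.4; 0.0196 4.7; 0.0184 7.7; 0.0172 8.7; 0.016 11.1; t 20.55 [0.57   0.0025 0.0331] F [-0.1 11.4 -0.9]
t 22.96 [0.5006 0.1979 0.1993] F [-0.  -0.8  0.7]
expected px tip in scene crop [566.87465581 171.15116889]
```

View pics/p6.png

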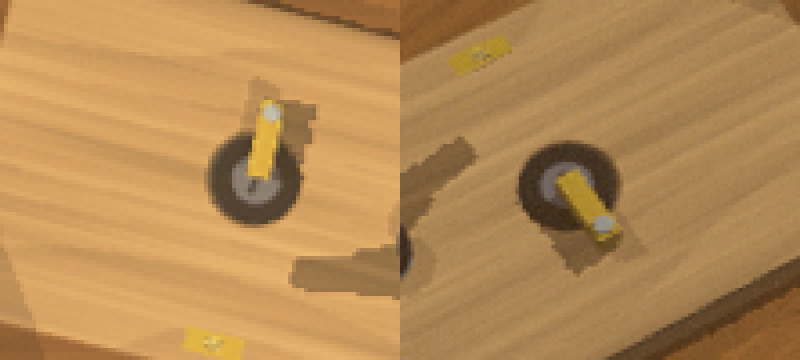

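The button is against its stop: the force rose to 11 N, and the tip at (568,173) matches the predicted (567,171). The dial is flush and the arm is clear.

```bash
python3 -c "
from h import *
print(tilt((260+150/3.6,195+185/3.6),3))
print(ticket.close_job())"
```

```text
(array([ 1.19676666, -1.1128237 ,  0.0227464 ]), array([ 0.564914  , -0.03639125,  0.06139526]))
the job is handed in; nothing more can be done
None
```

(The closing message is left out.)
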